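# Dock the handheld manometer under a push-latched lid

### The arm

A 6-joint arm with a two-finger parallel gripper is mounted at the origin on a cart in front of the work surface, level with it; the furniture and walls round the work are solid. World frame = base frame: x ahead of the robot, y to its left, z up, the work surface at z = 0. Lengths are in mm, angles in rad, forces in N, time in s.
With the tool pointing down it reaches from about 400 to 925 mm from the base axis. Payload 12.5 kg.
Tool frame: the origin (TCP) lies at the very end of the fingers, on their centre line; the grasp point (between the pads) lies grip_depth behind it (grip_depth is the distance from the TCP to the grasp point, in mm); z points along the fingers, y is the line along which they close (so a half turn about z gives the same grasp; the last joint's range is limited). The gripper opens to 95 mm and grips with 3 to 60 N. Pads are 20 mm wide; open, the fingers measure 119 mm over their backs; the gripper's body (75 mm by 180 mm) begins 59 mm behind the grasp point.
Start: joints at [-1.308, 0.491, 1.559, -0, 1.092, -0.106], TCP at [225.334, -582.985, 214.661] pointing down, gripper open.
Joint ranges: [-3.1, 3.1], [-0.84, 2.19], [0.05, 2.79], [-1.13, 4.28], [0.06, 2.93], [-2.69, 2.69]. Speed limits (rad/s): [2.22, 2.22, 2.79, 3.14, 3.14, 3.14].

### API

Orientations are given as [roll, pitch, yaw] about the fixed x, y, z axes, in that order (R = Rz(yaw) Ry(pitch) Rx(roll)).
In Python, from cell import state, read_camera, job_done, grip_depth gives the robot as it stands.
- The arm moves only by the tool drive_tool, never from a script. Its argument "targets" is a list of rows, each an object with "jaw": the opening, from 0 (shut) to 1 (fully open); "travel": the shift along the tool's x, y, z in m, a list of three; "twist": the turn about the tool's z in rad. In form: [{"jaw": jaw, "travel": [tx, ty, tz], "twist": twist}, ...]. A call has 1 to 8 rows; each row is the pose to reach, as a shift and turn from the pose commanded when the call began, along the tool's axes at that moment; what a row does not reach only later rows make up. A row lasts 1/12 s, in which the tool goes at most 41.7 mm and 7.16 degrees, less where a joint would pass 70% of its speed; a pose out of reach is approached as far as the arm can. A call with a gripper value outside its range is refused whole. The fingers move at their own pace and stop on an object; the grip force is fixed at half the most. Time passes only in rows, so rows that repeat a pose let the fingers close. It gives the time, the measured TCP pose, the force, the opening and the grip force at its end, in the units of the state.
- state(): the state, without advancing time (a new reading comes with each control period).
- read_camera(name): name is "side" or "top" or "wrist"; returns a dict with "frame" (480x640x3 uint8, red, green, blue), "fx", "fy", "cx", "cy" (pixels), "R" (3x3) and "t" (3): a world point X has camera coordinates R X + t. Camera axes: x right, y down, z forward; pixel columns grow to the right and rows downward; lengths in mm; the calibration is good to about 2 mm. The wrist camera is an equidistant fisheye: a pixel r from the principal point sees the ray r / f radians off the axis. A picture is of the moment at which its call begins. There is no depth.
- job_done(): hands the job in; it is judged then, once.
The state is a dict: "t": time; "joints": joint angles; "qvel": joint speeds; "tau": joint torques, N m; "eef_pos": TCP position; "tcp_rot": TCP orientation; "ft_force": force on the tool from outside, world axes, zero at the start; "moment": the same for the moment, N m; "opening": opening from 0.0 (shut) to 1.0 (fully open); "grip_force": force on a finger pad.
Only numpy, scipy, OpenCV 4.12 (cv2) and the standard library are available. Lean on these libraries where they do the work, as an engineer would, in place of code of your own. Each camera call takes 0.05 s, during which the arm holds its last target. There are 200 camera calls.

### The job

Put the handheld manometer away in its calibration dock: its lid is held by a push latch, so press the lid to spring it, swing it right up, lay the manometer face up in the cradle with its hose ports towards the hinge, then close the lid and press again so that it stays latched down. Do not force the latch, and leave the bottle, the screwdriver and the stopwatch where they are.

Things in the scene. Friction and masses are not known exactly. Their poses are not given: they have to be found in the camera images.
- dock: Calibration dock, light grey box fixed to the worktop, 204 (x) x 146 mm (y), rim 54 mm high, walls 6 mm. Origin: centre of underside; x from the latch end (-102 mm, robot's side) to the hinge end (+102), z up. Inside, a dark cradle bed 66 mm wide runs along x; beside it finger wells (x = -30 to +42 mm, 34 mm wide, floor 8 mm above the worktop).
- cradle (a point): Where the docked manometer's origin belongs: on the cradle bed, 18 mm above the worktop, at x = +6, y = 0 in the dock; axes as the dock's. Side guides (inner faces at y = +-35 mm, tops 40 mm above the worktop) and end stops leave the manometer about 4 mm of play each side and end.
- lid (a joint): Lid angle, rad: 0 shut, grows as it opens, 1.9 wide open. Latched it rests between -0.008 and 0.012 (the catch's height setting varies); sprung, it stands ajar at 0.08 to 0.10. The stiff hinge keeps it at any greater angle. Light grey cap with clear window, 154 mm wide, flat top 70 mm above the worktop when shut, skirt 12 mm deep.
- lid_rib (a point): Centre of the top of the lid's dark finger rib: press here, and lift the lid by it. Rib 12 mm wide (dock's y), 44 mm long (dock's x), 18 mm tall; it begins 8 mm from the lid's latch edge. The point is 172 mm from the hinge axis towards the latch end and 28 mm above the axis at angle 0 (88 mm above the worktop). It moves with the lid; its z is square to the lid's top.
- lid_hinge (a point): Middle of the lid's hinge axis: dock x = +96 mm, 60 mm above the worktop; the axis runs along the dock's y.
- carrier: Push latch sunk in the dock's latch end (pin, white ejector, rubber stop); origin at its pin, dock x = -87 mm, 46 mm above the worktop. Press the rib to the firm stop, about 6 mm below its latched height (on the way 2 to 5 N, up to 10 if fast; 30 mm/s and 12 N suit), and let go: a latched lid jumps ajar, an ajar one stays down. A full press switches it, a short one (under 5 mm) does not.
- manometer: Handheld manometer, dark grey, 149 x 62 x 28 mm, 0.2 kg, lying face up. Origin at the centre of its underside; its x runs lengthways to the end with display and hose ports (body from -74 to +64 mm, ports to +75), z up. Grip it across its 62 mm width near the origin.
- meter_ports (a point): Tip of the hose ports at the display end of the manometer, 75 mm from its origin along its x.
- bottle_0: Amber reagent bottle, 52 mm across, 106 mm tall, origin at the centre of its base; to be left alone.
- screwdriver: Red-handled screwdriver, 195 mm long, 26 mm thick, lying on the worktop; to be left alone.
- stopwatch: Round black stopwatch, 61 x 54 x 16 mm, origin at the centre of its underside; to be left alone.
Things that resemble listed ones, but are neither listed nor needed, are in the scene too. There is more than one size of the manometer; the one meant has the size given above.

How it is judged:
By the outcome, as a careful person would: the job done as asked, in the order asked, and still so for the second after the job is handed in, with the robot touching nothing.
It also fails if it takes over 70 s, if anything falls off the work surface, if the arm or the gripper's body presses on something with over 40 N, if the wrist force passes 120 N, or if a joint passes its speed limit or range.

## Working session

There is one attempt and no reset: what is moved stays moved. The work goes in short steps, Python scripts to look and compute and a tool call to move; the robot and the scene stay as the last step left them, time stands still between calls to the robot, and variables do not carry over. Pictures are saved under pics/ and viewed, at most 10 in all, crops included, and the job is handed in when it is done.

Besides the shell and the picture viewer there is one more tool, called after ">>>" by a JSON object that holds its "fn" and its "kwargs". drive_tool: Moves the arm, as the interface text tells. Its arguments: {"type":"object","properties":{"targets":{"type":"array"}},"required":["targets"]}

```bash
mkdir -p pics
cat > h.py <<'E'
import numpy as np, cv2
from cell import state, read_camera, job_done, grip_depth
def snap(n,f):
    c=read_camera(n); cv2.imwrite('pics/'+f,c['frame'][:,:,::-1]); 
    np.savez('pics/'+f+'.npz',**c); return c
def load(f): return dict(np.load('pics/'+f+'.npz'))
def ray(c,u,v,fish=False):
    x=(u-c['cx'])/c['fx'];y=(v-c['cy'])/c['fy']
    if fish:
        r=np.hypot(x,y); d=np.array([x/r*np.sin(r),y/r*np.sin(r),np.cos(r)]) if r>1e-9 else np.array([0,0,1.])
    else: d=np.array([x,y,1.])
    R=np.array(c['R']);t=np.array(c['t'])
    return -R.T@t, R.T@d
def onz(c,u,v,z,fish=False):
    o,d=ray(c,u,v,fish); return o+d*(z-o[2])/d[2]
def proj(c,X):
    p=np.array(c['R'])@np.array(X)+np.array(c['t']); return c['fx']*p[0]/p[2]+c['cx'],c['fy']*p[1]/p[2]+c['cy']
E
python3 - <<'E'
from h import *
a=snap('top','t1.png');b=snap('side','s1.png')
print(grip_depth,state())
for c in(a,b): print(c['fx'],-np.array(c['R']).T@np.array(c['t']),np.array(c['R']).round(2).tolist())
E
```

```text
18.8 {'t': 0.1, 'joints': array([-1.30758437e+00,  4.91485209e-01,  1.55941864e+00,  1.28403750e-05,
        1.09169239e+00, -1.05630521e-01]), 'qvel': array([-8.34984667e-04, -1.16074146e-03, -1.86214185e-03,  4.61748916e-05,
        2.69019877e-03, -9.46430774e-04]), 'tau': array([ 1.71722178e-03, -6.13623333e+01, -2.58606595e+01,  6.93946285e-02,
        4.69717314e-02, -6.15102022e-05]), 'eef_pos': array([ 225.28175202, -582.74235114,  214.11854713]), 'tcp_rot': array([-3.14059586e+00, -1.17137401e-04,  3.68836497e-01]), 'ft_force': array([-0.19351528,  0.05904362,  0.29052753]), 'moment': array([ 0.0332785 , -0.06959052, -0.00092148]), 'grip_force': 0.0, 'opening': 0.9999656281031359}
565.1763752786084 [ 447.94381078  -21.86035441 1292.7658385 ] [[0.01, -1.0, 0.0], [-1.0, -0.01, -0.08], [0.08, -0.0, -1.0]]
444.9522815121229 [528.8812716  854.74802706 668.67332203] [[-1.0, -0.06, 0.0], [-0.04, 0.54, -0.84], [0.05, -0.84, -0.54]]
```

View pics/t1.png

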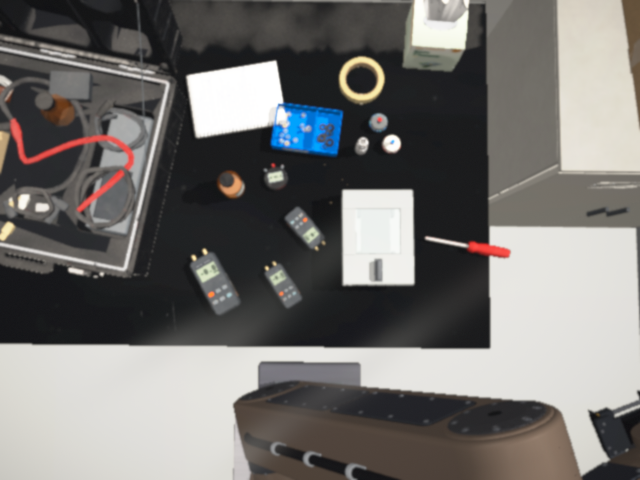

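View pics/s1.png

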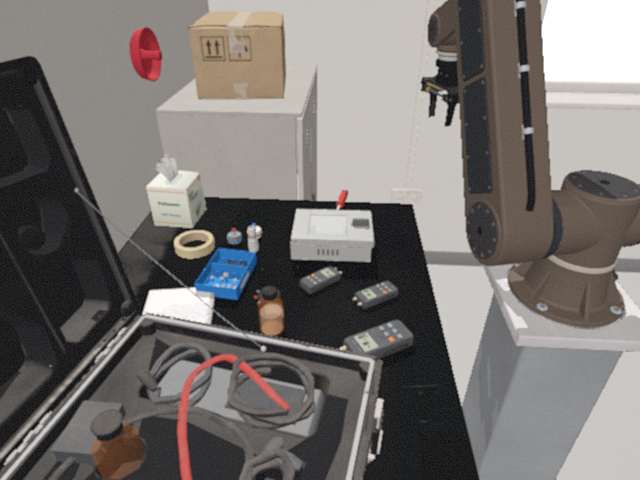

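The top view shows three possible manometers, at (214,281), (283,284) and (305,228). The first is about 66 px (149 mm) long and the other two about 47 px, so I choose (214,281). The dock is at about (378,238), with its rib at (376,269). The screwdriver (470,247), stopwatch (276,177) and bottle (231,184) stay put.

Run:
```python
from h import *
c=load('t1.png');f=c['frame']
cv2.imwrite('pics/crop1.png',cv2.resize(f[180:330,170:430,::-1],None,fx=3,fy=3,interpolation=cv2.INTER_CUBIC))
g=f.astype(int).sum(2)/3
# dock lid: bright
m=np.zeros(g.shape,np.uint8);m[180:295,335:420]=(g[180:295,335:420]>130)
k=max(cv2.findContours(m,0,2)[0],key=cv2.contourArea);r=cv2.minAreaRect(k);print('lid',r)
for p in cv2.boxPoints(r): print(onz(c,*p,70).round(1))
print('lid c',onz(c,*r[0],70))
# rib dark in lid
m=np.zeros(g.shape,np.uint8);m[255:284,360:392]=(g[255:284,360:392]<110)
k=max(cv2.findContours(m,0,2)[0],key=cv2.contourArea);r=cv2.minAreaRect(k);print('rib',r,onz(c,*r[0],86))
m=np.zeros(g.shape,np.uint8);s=np.s_[245:318,185:245];m[s]=(g[s]>38)
m=cv2.morphologyEx(m,3,np.ones((3,3)))
for k in cv2.findContours(m,0,2)[0]:
    if cv2.contourArea(k)>100:
        r=cv2.minAreaRect(k);print('man',r)
        for p in cv2.boxPoints(r): print(p,onz(c,*p,22).round(1))
```

```text
lid ((378.0, 237.0), (96.0, 72.0), 90.0)
[653.1 -76.3  70. ]
[ 655.  -233.8   70. ]
[ 445.8 -233.4   70. ]
[444. -78.  70.]
lid c [ 548.73548184 -155.37137383   70.        ]
rib ((376.0, 270.5), (2.0, 17.0), 0.0) [ 475.6789936  -149.57032386   86.        ]
man ((214.5, 282.0), (70.0, 59.0), 90.0)
[185. 247.] [524.9 273.8  22. ]
[244. 247.] [526.5 141.1  22. ]
[244. 317.] [370.2 137.6  22. ]
[185. 317.] [368.7 269.   22. ]
```

View pics/crop1.png

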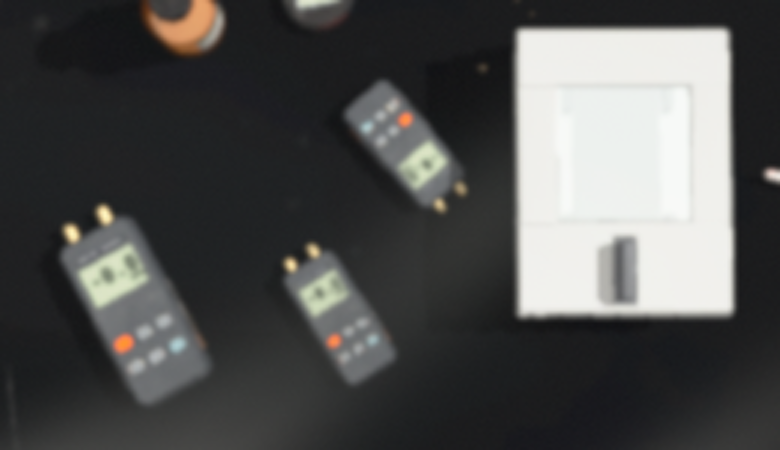

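The crop confirms it: the left manometer is clearly the largest (ports at crop (70,230) and (103,212), body centre about (139,310)), and the other two are about 0.7 of its size. I'm moving above the dock now.

>>> {"fn": "drive_tool", "kwargs": {"targets": [{"jaw":0,"travel":[0.389,-0.311,0.02],"twist":0.369},{"jaw":0,"travel":[0.389,-0.311,0.02],"twist":0.369},{"jaw":0,"travel":[0.389,-0.311,0.02],"twist":0.369},{"jaw":0,"travel":[0.389,-0.311,0.02],"twist":0.369},{"jaw":0,"travel":[0.389,-0.311,0.02],"twist":0.369},{"jaw":0,"travel":[0.389,-0.311,0.02],"twist":0.369},{"jaw":0,"travel":[0.389,-0.311,0.02],"twist":0.369},{"jaw":0,"travel":[0.389,-0.311,0.02],"twist":0.369}]}}

```text
t: 0.77
eef_pos: [393.5, -293.3, 201.1]
tcp_rot: [-3.142, 0.0, -0.001]
ft_force: [0.8, 0.2, -0.4]
opening: 0.496
grip_force: 0.0
```

>>> {"fn": "drive_tool", "kwargs": {"targets": [{"jaw":0,"travel":[0.07,-0.12,0.0],"twist":0},{"jaw":0,"travel":[0.07,-0.12,0.0],"twist":0},{"jaw":0,"travel":[0.07,-0.12,0.0],"twist":0},{"jaw":0,"travel":[0.07,-0.12,0.0],"twist":0},{"jaw":0,"travel":[0.07,-0.12,0.0],"twist":0}]}}

```text
t: 1.18
eef_pos: [464.1, -172.5, 201.1]
tcp_rot: [-3.141, 0.0, 0.004]
ft_force: [0.5, -0.0, -0.3]
opening: 0.148
grip_force: 0.0
```

Run:
```python
from h import *
c=snap('wrist','w1.png');s=state()
print(s['eef_pos'],s['tcp_rot'],s['ft_force'],c['fx'],c['cx'],c['cy'],-np.array(c['R']).T@np.array(c['t']),np.array(c['R']).round(3).tolist())
```

```text
[ 463.40721653 -173.97899788  201.04744366] [-3.14150974e+00  4.48419621e-04  2.96334245e-03] [-0.76299314 -0.00529231 -0.34806258] 371.64829954431775 316.153480329924 241.1028201071992 [ 532.40770729 -171.58308973  370.05456259] [[0.004, -1.0, 0.0], [-0.971, -0.004, 0.241], [-0.241, -0.001, -0.971]]
```

View pics/w1.png

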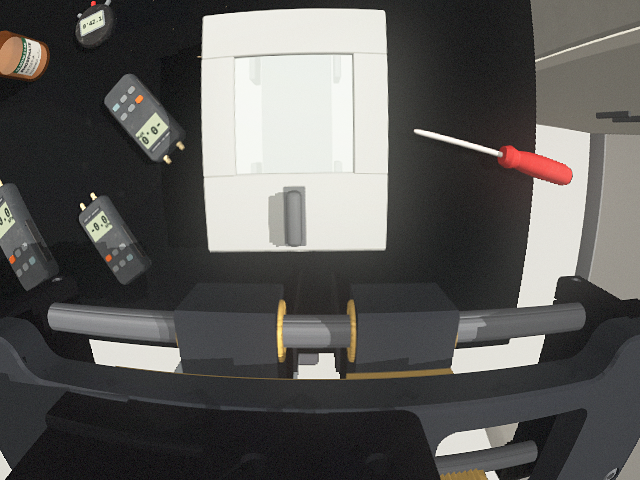

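The wrist view shows the lid with corners near (203,17), (385,11), (208,251) and (386,249), and the rib top near (292,217).

Run:
```python
from h import *
c=load('w1.png')
P=[onz(c,u,v,70,True) for u,v in [(203,14),(385,10),(208,251),(386,249)]]
for p in P: print(p.round(1))
g=c['frame'].astype(int).sum(2)/3
print(onz(c,291,191,88,True),onz(c,294,246,88,True))
for v in (200,220,240): print(g[v,266:312:1].astype(int))
# lid edges from gradient, fit lines in world
for a,b,rev in ((150,240,0),(360,420,1)):
    pts=[]
    for v in range(30,240,10):
        d=np.diff(g[v,a:b]); u=a+(np.argmin(d) if rev else np.argmax(d))+.5
        pts.append(onz(c,u,v,66,True)[:2])
    pts=np.array(pts);k=np.polyfit(pts[:,0],pts[:,1],1);print('edge',k,np.polyval(k,476),np.abs(np.polyval(k,pts[:,0])-pts[:,1]).max())
```

```text
[653.9 -76.2  70. ]
[ 654.3 -227.9   70. ]
[448.8 -78.7  70. ]
[ 451.3 -231.1   70. ]
[ 501.69423963 -152.59388702   88.        ] [ 458.39015456 -154.53090229   88.        ]
[231 237 207 172 173 171 175 176 170 173 173 171 172 174 172 176 173 152
 114 115 107 116 125 132 145 146 150 155 156 159 160 152 153 148 133 130
 147 154 156 201 234 232 233 232 232 233]
[233 236 189 166 171 168 168 168 172 171 167 169 169 169 163 171 170 157
 127 111 107 106 118 128 134 142 145 147 148 152 152 151 150 148 136 117
 143 150 148 168 216 235 232 230 231 232]
[229 230 234 189 165 164 166 164 166 167 169 166 164 166 163 167 167 171
 150 109 105  93 111 117 126 135 137 141 143 144 148 144 144 144 140 115
 140 148 145 159 199 232 229 230 228 231]
edge [ 1.52140955e-02 -8.42759054e+01] -77.03399591759454 0.6882782234027331
edge [ 1.42950550e-02 -2.38044573e+02] -231.2401266473502 0.5746004729407161
```

>>> {"fn": "drive_tool", "kwargs": {"targets": [{"jaw":0,"travel":[0.0165,-0.02,0.04],"twist":-0.012},{"jaw":0,"travel":[0.0165,-0.02,0.08],"twist":-0.012},{"jaw":0,"travel":[0.0165,-0.02,0.1],"twist":-0.012},{"jaw":0,"travel":[0.0165,-0.02,0.106],"twist":-0.012},{"jaw":0,"travel":[0.0165,-0.02,0.106],"twist":-0.012}]}}

```text
t: 1.65
eef_pos: [478.6, -156.0, 94.1]
tcp_rot: [-3.14, 0.003, 0.011]
ft_force: [0.0, 0.7, 0.7]
opening: 0.005
grip_force: 0.0
```

>>> {"fn": "drive_tool", "kwargs": {"targets": [{"jaw":0,"travel":[0,0,0.0025],"twist":0},{"jaw":0,"travel":[0,0,0.005],"twist":0},{"jaw":0,"travel":[0,0,0.0075],"twist":0},{"jaw":0,"travel":[0,0,0.009],"twist":0}]}}

```text
t: 1.98
eef_pos: [479.8, -155.8, 87.1]
tcp_rot: [3.141, -0.002, 0.012]
ft_force: [-3.0, -2.0, 4.7]
opening: 0.001
grip_force: 2.3
```

>>> {"fn": "drive_tool", "kwargs": {"targets": [{"jaw":0,"travel":[0,0,0.002],"twist":0},{"jaw":0,"travel":[0,0,0.004],"twist":0}]}}

```text
t: 2.15
eef_pos: [479.5, -155.5, 82.8]
tcp_rot: [3.141, -0.001, 0.012]
ft_force: [-3.9, -3.5, 5.3]
opening: 0.009
grip_force: 2.8
```

>>> {"fn": "drive_tool", "kwargs": {"targets": [{"jaw":0,"travel":[0,0,0.001],"twist":0}]}}

```text
t: 2.23
eef_pos: [479.5, -155.6, 82.0]
tcp_rot: [3.141, -0.001, 0.012]
ft_force: [-7.8, -1.7, 23.9]
opening: 0.004
grip_force: 12.1
```

>>> {"fn": "drive_tool", "kwargs": {"targets": [{"jaw":0,"travel":[0,0,-0.03],"twist":0},{"jaw":0.4,"travel":[0,0,-0.045],"twist":0},{"jaw":0.4,"travel":[0,0,-0.045],"twist":0},{"jaw":0.4,"travel":[0,0,-0.045],"twist":0},{"jaw":0.4,"travel":[0,0,-0.045],"twist":0}]}}

```text
t: 2.65
eef_pos: [479.3, -155.0, 125.7]
tcp_rot: [-3.141, 0.0, 0.012]
ft_force: [-0.4, -0.9, -0.0]
opening: 0.227
grip_force: 0.0
```

Run:
```python
from h import *
c=snap('side','s2.png');a=load('s1.png');w=snap('wrist','w2.png')
print(state()['eef_pos'],state()['opening'],state()['ft_force'])
f=[cv2.resize(x['frame'][195:275,280:385,::-1],None,fx=3.7,fy=3.7) for x in (a,c)]
cv2.imwrite('pics/cmp.png',np.vstack([np.hstack(f),cv2.resize(w['frame'][150:330,150:450,::-1],(f[0].shape[1]*2,300))]))
```

```text
[ 479.17066896 -155.02904909  125.39601981] 0.31224492980145846 [-0.48757203 -0.02092767  0.93849603]
```

View pics/cmp.png

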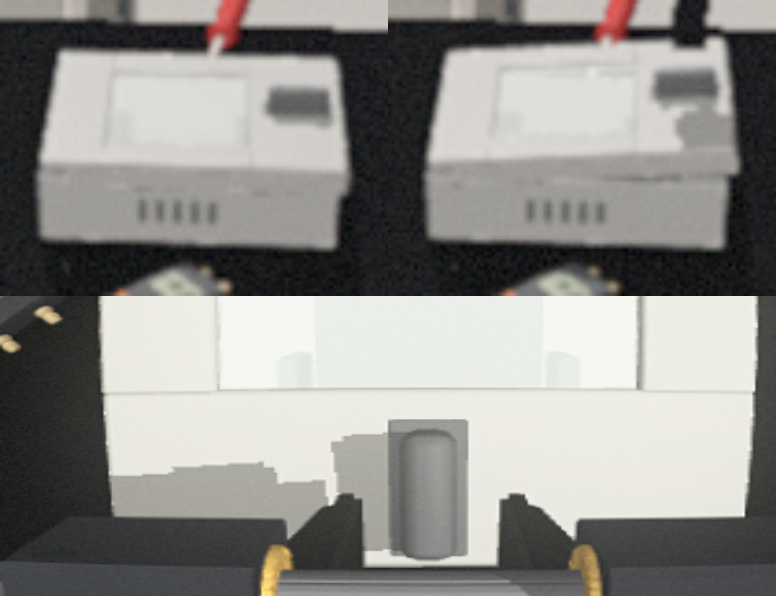

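The lid is ajar, shown by the gap under its skirt, and the rib is centred between the fingers. Next I grip the rib.

>>> {"fn": "drive_tool", "kwargs": {"targets": [{"jaw":0.4,"travel":[0.0035,0,0.02],"twist":0},{"jaw":0.4,"travel":[0.0035,0,0.0335],"twist":0},{"jaw":0,"travel":[0.0035,0,0.0335],"twist":0},{"jaw":0,"travel":[0.0035,0,0.0335],"twist":0},{"jaw":0,"travel":[0.0035,0,0.0335],"twist":0},{"jaw":0,"travel":[0.0035,0,0.0335],"twist":0},{"jaw":0,"travel":[0.0035,0,0.0335],"twist":0}]}}

```text
t: 3.33
eef_pos: [483.1, -154.6, 93.3]
tcp_rot: [-3.141, -0.001, 0.011]
ft_force: [5.0, 9.5, 0.3]
opening: 0.125
grip_force: 30.0
```

>>> {"fn": "drive_tool", "kwargs": {"targets": [{"jaw":0,"travel":[0.0036,0,-0.0138],"twist":0},{"jaw":0,"travel":[0.0083,0,-0.0272],"twist":0},{"jaw":0,"travel":[0.0142,0,-0.0401],"twist":0},{"jaw":0,"travel":[0.021,0,-0.0526],"twist":0},{"jaw":0,"travel":[0.0289,0,-0.0644],"twist":0},{"jaw":0,"travel":[0.0377,0,-0.0756],"twist":0},{"jaw":0,"travel":[0.0474,0,-0.086],"twist":0},{"jaw":0,"travel":[0.0579,0,-0.0956],"twist":0}]}}

```text
t: 4.0
eef_pos: [540.6, -153.7, 189.0]
tcp_rot: [-3.14, 0.001, 0.012]
ft_force: [1.4, 2.9, -7.0]
opening: 0.122
grip_force: 30.0
```

>>> {"fn": "drive_tool", "kwargs": {"targets": [{"jaw":0,"travel":[0.0112,0,-0.0086],"twist":0},{"jaw":0,"travel":[0.0232,0,-0.0164],"twist":0},{"jaw":0,"travel":[0.0357,0,-0.0231],"twist":0},{"jaw":0,"travel":[0.0488,0,-0.0288],"twist":0},{"jaw":0,"travel":[0.0622,0,-0.0334],"twist":0},{"jaw":0,"travel":[0.076,0,-0.0368],"twist":0},{"jaw":0,"travel":[0.09,0,-0.0392],"twist":0},{"jaw":0,"travel":[0.104,0,-0.0403],"twist":0}]}}

```text
t: 4.67
eef_pos: [645.0, -152.3, 229.8]
tcp_rot: [-3.14, 0.001, 0.012]
ft_force: [-2.4, 5.0, 3.2]
opening: 0.119
grip_force: 30.0
```

>>> {"fn": "drive_tool", "kwargs": {"targets": [{"jaw":0.5,"travel":[0,0,0],"twist":0},{"jaw":0.5,"travel":[0,0,0],"twist":0},{"jaw":0.5,"travel":[0.003,0,-0.03],"twist":0},{"jaw":0.5,"travel":[0.003,0,-0.065],"twist":0},{"jaw":0,"travel":[-0.03,0,-0.068],"twist":0},{"jaw":0,"travel":[-0.065,0,-0.068],"twist":0},{"jaw":0,"travel":[-0.095,0,-0.06],"twist":0},{"jaw":0,"travel":[-0.095,0,-0.02],"twist":0}]}}

```text
t: 5.33
eef_pos: [547.5, -155.0, 254.6]
tcp_rot: [3.137, -0.009, 0.011]
ft_force: [1.6, -1.4, 0.1]
opening: 0.169
grip_force: 0.0
```

>>> {"fn": "drive_tool", "kwargs": {"targets": [{"jaw":0,"travel":[0.0,0,0.035],"twist":0},{"jaw":0,"travel":[0.02,0,0.04],"twist":0},{"jaw":0,"travel":[0.04,0,0.04],"twist":0},{"jaw":0,"travel":[0.06,0,0.04],"twist":0},{"jaw":0,"travel":[0.08,0,0.04],"twist":0},{"jaw":0,"travel":[0.1,0,0.04],"twist":0}]}}

```text
t: 5.83
eef_pos: [650.0, -153.4, 209.0]
tcp_rot: [3.141, 0.0, 0.011]
ft_force: [-0.8, -0.2, -0.1]
opening: 0.001
grip_force: 0.4
```

>>> {"fn": "drive_tool", "kwargs": {"targets": [{"jaw":0,"travel":[0.015,0,0],"twist":0},{"jaw":0,"travel":[0.03,0,0],"twist":0},{"jaw":0,"travel":[0.04,0,0],"twist":0},{"jaw":0,"travel":[0.04,0,0],"twist":0}]}}

```text
t: 6.17
eef_pos: [678.9, -158.1, 206.6]
tcp_rot: [3.136, 0.029, 0.011]
ft_force: [-43.6, -48.4, -1.8]
opening: 0.004
grip_force: 32.7
```

Run:
```python
from h import *
c=snap('side','s3.png');t=load('t1.png')
print(state()['eef_pos'],state()['ft_force'])
cv2.imwrite('pics/c3.png',c['frame'][100:380,240:480,::-1])
# manometer corners from top picture (crop/3 + offset)
q=lambda u,v:(170+u/3,180+v/3)
F=(onz(t,*q(62,252),24)+onz(t,*q(135,218),24))/2; B=(onz(t,*q(148,405),24)+onz(t,*q(210,365),24))/2
d=(F-B)/np.linalg.norm(F-B);print(F,B,np.linalg.norm(F-B),'yaw',np.arctan2(d[1],d[0]),'origin',B+74*d, F-64*d)
```

```text
[ 680.80985715 -160.21418752  206.78118059] [-40.50611282 -46.38467528  -1.82438585]
[499.83737314 232.56758173  24.        ] [389.15629799 169.70115978  24.        ] 127.28899169182077 yaw 0.5165547529758779 origin [453.50121464 206.24882319  24.        ] [444.1877155  200.95879175  24.        ]
```

View pics/c3.png

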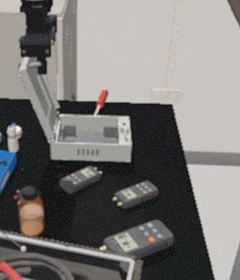

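The lid is swung right up, leaning back past vertical. The push reached the lid's end stop, so I back off at once and head for the manometer.

>>> {"fn": "drive_tool", "kwargs": {"targets": [{"jaw":0,"travel":[-0.03,0,0],"twist":0},{"jaw":0.3,"travel":[-0.07,0,0],"twist":0},{"jaw":1,"travel":[-0.09,-0.035,0],"twist":-0.1},{"jaw":1,"travel":[-0.105,-0.073,0],"twist":-0.2},{"jaw":1,"travel":[-0.12,-0.11,0],"twist":-0.3},{"jaw":1,"travel":[-0.135,-0.148,0],"twist":-0.4},{"jaw":1,"travel":[-0.15,-0.186,0],"twist":-0.5},{"jaw":1,"travel":[-0.165,-0.224,0],"twist":-0.5}]}}

```text
t: 6.88
eef_pos: [520.7, 70.4, 209.1]
tcp_rot: [3.141, -0.001, 0.517]
ft_force: [0.7, 0.7, -0.2]
opening: 0.433
grip_force: 0.0
```

>>> {"fn": "drive_tool", "kwargs": {"targets": [{"jaw":1,"travel":[0.0,-0.038,0],"twist":0},{"jaw":1,"travel":[0.0,-0.076,0],"twist":0},{"jaw":1,"travel":[0.0,-0.114,0],"twist":0},{"jaw":1,"travel":[0.002,-0.15,0],"twist":0},{"jaw":1,"travel":[0.002,-0.15,0],"twist":0},{"jaw":1,"travel":[0.002,-0.15,0],"twist":0}]}}

```text
t: 7.38
eef_pos: [449.6, 202.0, 209.1]
tcp_rot: [3.141, -0.001, 0.515]
ft_force: [-0.1, -0.4, -0.6]
opening: 0.859
grip_force: 0.0
```

Run:
```python
from h import *
c=snap('wrist','w4.png');s=state();print(s['eef_pos'],s['tcp_rot'],s['opening'])
```

```text
[450.23690474 201.049606   208.98835946] [ 3.14106832e+00 -5.80605857e-04  5.13309929e-01] 0.9016532234483037
```

View pics/w4.png

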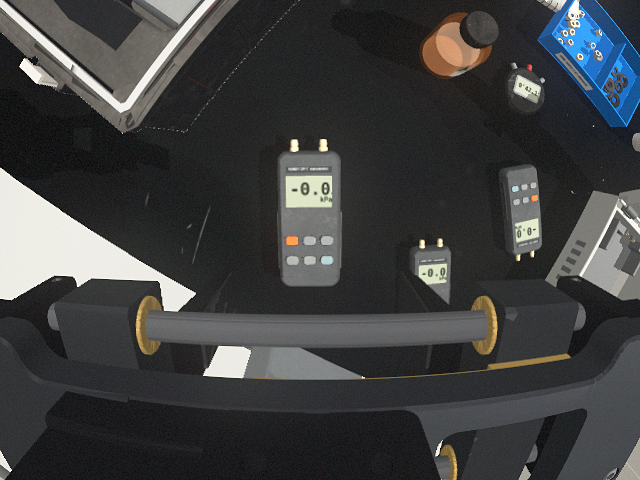

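The wrist view shows the big manometer's body spanning columns 278–341 and rows 152–286, with the port tips at (294,140) and (322,140).

Run:
```python
from h import *
c=load('w4.png');e=np.array([450.24,201.05]);yaw=.5133
X=np.array([np.cos(yaw),np.sin(yaw)]);Y=np.array([np.sin(yaw),-np.cos(yaw)])
for n,u,v,z in [('FL',278.5,158,26),('FR',340.5,158,26),('BL',282,280,26),('BR',340,280,26),('F',310,152,26),('B',311,286,24),('pL',294,140,16),('pR',323,140,16)]:
    p=onz(c,u,v,z,True)[:2]; print(n,p.round(1),'tool',((p-e)@X).round(1),((p-e)@Y).round(1))
```

```text
FL [486.  263.2] tool 61.7 -36.5
FR [514.7 212.3] tool 61.6 21.9
BL [381.1 202.6] tool -59.4 -35.3
BR [410.  151.7] tool -59.3 23.2
F [505.4 240. ] tool 67.2 -6.8
B [389.3 173.7] tool -66.5 -6.1
pL [508.  259.3] tool 78.9 -22.4
pR [521.6 235. ] tool 78.9 5.5
```

>>> {"fn": "drive_tool", "kwargs": {"targets": [{"jaw":1,"travel":[0.005,-0.0067,0.03],"twist":-0.01},{"jaw":1,"travel":[0.005,-0.0067,0.07],"twist":-0.01},{"jaw":1,"travel":[0.005,-0.0067,0.11],"twist":-0.01},{"jaw":1,"travel":[0.005,-0.0067,0.15],"twist":-0.01},{"jaw":1,"travel":[0.005,-0.0067,0.18],"twist":-0.01},{"jaw":1,"travel":[0.005,-0.0067,0.198],"twist":-0.01},{"jaw":1,"travel":[0.005,-0.0067,0.203],"twist":-0.01},{"jaw":0.6,"travel":[0.005,-0.0067,0.203],"twist":-0.01}]}}

```text
t: 8.1
eef_pos: [451.8, 208.1, 4.7]
tcp_rot: [-3.141, 0.002, 0.52]
ft_force: [-0.0, 0.2, -0.1]
opening: 0.97
grip_force: 0.0
```

>>> {"fn": "drive_tool", "kwargs": {"targets": [{"jaw":0,"travel":[0,0,0],"twist":0},{"jaw":0,"travel":[0,0,0],"twist":0},{"jaw":0,"travel":[0,0,0],"twist":0},{"jaw":0,"travel":[0,0,0],"twist":0},{"jaw":0,"travel":[0,0,0],"twist":0}]}}

```text
t: 8.52
eef_pos: [451.9, 209.5, 6.4]
tcp_rot: [3.141, -0.001, 0.522]
ft_force: [2.0, -3.3, 9.6]
opening: 0.64
grip_force: 30.1
```

>>> {"fn": "drive_tool", "kwargs": {"targets": [{"jaw":0,"travel":[0,0,-0.03],"twist":0},{"jaw":0,"travel":[0,0,-0.065],"twist":0},{"jaw":0,"travel":[-0.005,0.02,-0.1],"twist":0.05},{"jaw":0,"travel":[-0.012,0.05,-0.12],"twist":0.14},{"jaw":0,"travel":[-0.02,0.085,-0.13],"twist":0.24},{"jaw":0,"travel":[-0.028,0.122,-0.13],"twist":0.34},{"jaw":0,"travel":[-0.036,0.16,-0.13],"twist":0.44},{"jaw":0,"travel":[-0.044,0.195,-0.13],"twist":0.507}]}}

```text
t: 9.18
eef_pos: [511.0, 16.5, 136.3]
tcp_rot: [3.141, -0.001, 0.01]
ft_force: [0.4, 0.5, -2.4]
opening: 0.638
grip_force: 30.0
```

>>> {"fn": "drive_tool", "kwargs": {"targets": [{"jaw":0,"travel":[0.01,0.035,0],"twist":0},{"jaw":0,"travel":[0.022,0.073,0],"twist":0},{"jaw":0,"travel":[0.033,0.11,0],"twist":0},{"jaw":0,"travel":[0.042,0.145,0],"twist":0},{"jaw":0,"travel":[0.0485,0.17,0],"twist":0},{"jaw":0,"travel":[0.0485,0.17,0],"twist":0},{"jaw":0,"travel":[0.0485,0.17,0],"twist":0}]}}

```text
t: 9.77
eef_pos: [561.4, -152.0, 135.4]
tcp_rot: [-3.141, 0.001, 0.013]
ft_force: [0.2, 0.4, -1.6]
opening: 0.638
grip_force: 30.0
```

Run:
```python
from h import *
c=snap('wrist','w5.png');s=state();print(s['eef_pos'],s['tcp_rot'],s['opening'])
```

```text
[ 561.21636582 -150.84957412  135.43123785] [-3.14121632e+00  7.72533087e-04  1.39568458e-02] 0.6385363185472913
```

View pics/w5.png

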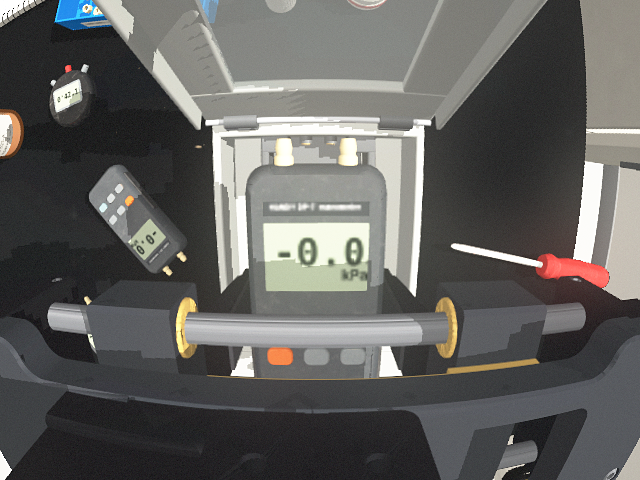

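Run:
```python
from h import *
c=load('w5.png');g=c['frame'].astype(int).sum(2)/3
e=np.array([561.2,-150.85])
L=[];R=[]
for v in range(150,265,10):
    l=200+np.argmax(np.diff(g[v,200:235]))+.5; r=408+np.argmin(np.diff(g[v,408:440]))+.5
    L.append(onz(c,l,v,54,True)[:2]);R.append(onz(c,r,v,54,True)[:2])
for P in(L,R):
    P=np.array(P);k=np.polyfit(P[:,0],P[:,1],1);print(k,np.polyval(k,562),np.abs(np.polyval(k,P[:,0])-P[:,1]).max())
print(g[115:160,240].astype(int),g[115:160,400].astype(int))
for v in (127,131,137): print(v,onz(c,240,v,54,True),onz(c,400,v,54,True))
zu=135.4-6.4
print('man',[ (onz(c,u,v,z,True)[:2]).round(1) for u,v,z in [(247,200,zu+26),(387,200,zu+26),(284,140,zu+16),(347,140,zu+16)]])
```

```text
[-1.68072132e-03 -7.97343518e+01] -80.67891716243831 8.403637823919354
[ 1.47036238e-02 -2.33360620e+02] -225.09718362301297 0.5762570609459488
[151 180 191 197 197 189 177 172 159 149 138 118 105 140 143 166 204 250
 254 253 238 168 122 156 203 219 218 219 218 218 221 216 217 218 217 218
 220 216 217 217 218 219 217 217 218] [131 134 130 134 139 132 131 121 121 114 108 102  99 100 119 132 219 211
 213 201 186 177 124 149 205 216 207 212 211 213 213 209 209 215 215 215
 216 220 218 218 219 218 219 221 221]
127 [646.09791511 -99.01700894  54.        ] [ 647.71310803 -206.92623398   54.        ]
131 [643.35725684 -99.02854848  54.        ] [ 644.9644128  -206.98721866   54.        ]
137 [639.25206148 -99.03822023  54.        ] [ 640.84744101 -207.0870079    54.        ]
man [array([ 609.6, -122.4]), array([ 610.4, -179.7]), array([ 634.2, -136.8]), array([ 634.6, -163.5])]
```

>>> {"fn": "drive_tool", "kwargs": {"targets": [{"jaw":0,"travel":[0.001,0.001,0.025],"twist":0},{"jaw":0,"travel":[0.001,0.001,0.055],"twist":0},{"jaw":0,"travel":[0.001,0.001,0.075],"twist":0},{"jaw":0,"travel":[0.001,0.001,0.085],"twist":0},{"jaw":0,"travel":[0.001,0.001,0.092],"twist":0},{"jaw":0,"travel":[0.001,0.001,0.098],"twist":0},{"jaw":0,"travel":[0.001,0.001,0.098],"twist":0}]}}

```text
t: 10.4
eef_pos: [562.7, -151.4, 37.5]
tcp_rot: [-3.142, 0.0, 0.015]
ft_force: [-0.5, 0.1, -2.6]
opening: 0.641
grip_force: 30.0
```

>>> {"fn": "drive_tool", "kwargs": {"targets": [{"jaw":0,"travel":[0,0,0.004],"twist":0},{"jaw":0,"travel":[0,0,0.008],"twist":0},{"jaw":0,"travel":[0,0,0.011],"twist":0},{"jaw":0,"travel":[0,0,0.011],"twist":0}]}}

```text
t: 10.73
eef_pos: [562.6, -151.9, 26.4]
tcp_rot: [3.142, 0.0, 0.015]
ft_force: [-0.3, 0.6, -2.1]
opening: 0.634
grip_force: 30.0
```

>>> {"fn": "drive_tool", "kwargs": {"targets": [{"jaw":0,"travel":[0,0,0.0015],"twist":0},{"jaw":0,"travel":[0,0,0.0025],"twist":0}]}}

```text
t: 10.9
eef_pos: [562.8, -152.0, 24.4]
tcp_rot: [3.141, -0.0, 0.015]
ft_force: [-5.4, 1.3, 20.9]
opening: 0.638
grip_force: 30.0
```

>>> {"fn": "drive_tool", "kwargs": {"targets": [{"jaw":0.82,"travel":[0,0,-0.001],"twist":0},{"jaw":0.82,"travel":[0,0,-0.001],"twist":0},{"jaw":0.82,"travel":[0,0,-0.001],"twist":0},{"jaw":0.82,"travel":[0,0,-0.02],"twist":0},{"jaw":0.82,"travel":[0,0,-0.05],"twist":0},{"jaw":0.82,"travel":[0,0,-0.09],"twist":0},{"jaw":0.82,"travel":[-0.02,0,-0.12],"twist":0},{"jaw":0.82,"travel":[-0.05,0,-0.13],"twist":0}]}}

```text
t: 11.57
eef_pos: [515.0, -153.3, 158.1]
tcp_rot: [3.139, -0.007, 0.016]
ft_force: [-0.1, -1.6, 0.1]
opening: 0.821
grip_force: 0.0
```

>>> {"fn": "drive_tool", "kwargs": {"targets": [{"jaw":0,"travel":[-0.04,0,-0.03],"twist":0},{"jaw":0,"travel":[-0.06,0,-0.07],"twist":0},{"jaw":0,"travel":[-0.06,0,-0.11],"twist":0},{"jaw":0,"travel":[-0.06,0,-0.14],"twist":0},{"jaw":0,"travel":[-0.06,0,-0.14],"twist":0}]}}

```text
t: 11.98
eef_pos: [454.1, -154.4, 301.2]
tcp_rot: [3.136, -0.01, 0.014]
ft_force: [-0.0, 0.1, -0.2]
opening: 0.525
grip_force: 0.0
```

Run:
```python
from h import *
c=snap('wrist','w6.png');s=state();print(s['eef_pos'],s['tcp_rot'],s['opening'])
b=snap('side','s6.png')
cv2.imwrite('pics/c6.png',np.hstack([c['frame'][0:330,130:500,::-1],cv2.resize(b['frame'][100:320,180:420,::-1],(360,330))]))
```

```text
[ 453.51510828 -154.03322749  297.84810348] [ 3.13804666 -0.00664176  0.01454894] 0.487347708209573
```

View pics/c6.png

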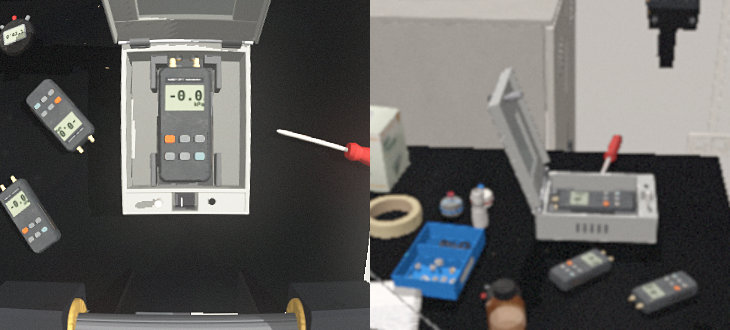

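The manometer is seated face up in the cradle with its ports at the hinge, and the lid is open at about 1.85. I'm going over and behind the lid to swing it shut.

>>> {"fn": "drive_tool", "kwargs": {"targets": [{"jaw":0,"travel":[0.03,0,-0.012],"twist":0},{"jaw":0,"travel":[0.07,0,-0.012],"twist":0},{"jaw":0,"travel":[0.11,0,-0.012],"twist":0},{"jaw":0,"travel":[0.15,0,-0.012],"twist":0},{"jaw":0,"travel":[0.19,0,-0.012],"twist":0},{"jaw":0,"travel":[0.23,0,-0.012],"twist":0},{"jaw":0,"travel":[0.27,0,-0.012],"twist":0},{"jaw":0,"travel":[0.31,0,-0.012],"twist":0}]}}

```text
t: 12.75
eef_pos: [764.3, -148.5, 303.6]
tcp_rot: [-3.141, 0.003, 0.015]
ft_force: [-0.2, 0.1, -0.8]
opening: 0.011
grip_force: 0.0
```

>>> {"fn": "drive_tool", "kwargs": {"targets": [{"jaw":0,"travel":[0.015,0,0.0],"twist":0},{"jaw":0,"travel":[0.017,0,0.035],"twist":0},{"jaw":0,"travel":[0.017,0,0.07],"twist":0},{"jaw":0,"travel":[0.017,0,0.083],"twist":0},{"jaw":0,"travel":[0.017,0,0.083],"twist":0}]}}

```text
t: 13.17
eef_pos: [778.1, -148.1, 215.8]
tcp_rot: [-3.139, 0.01, 0.015]
ft_force: [-0.1, -0.0, -0.1]
opening: 0.008
grip_force: 0.0
```

>>> {"fn": "drive_tool", "kwargs": {"targets": [{"jaw":0,"travel":[-0.02,0,-0.008],"twist":0},{"jaw":0,"travel":[-0.038,0,-0.009],"twist":0},{"jaw":0,"travel":[-0.053,0,-0.009],"twist":0},{"jaw":0,"travel":[-0.068,0,-0.009],"twist":0},{"jaw":0,"travel":[-0.083,0,-0.009],"twist":0},{"jaw":0,"travel":[-0.1,0,-0.015],"twist":0}]}}

```text
t: 13.67
eef_pos: [679.2, -150.1, 237.7]
tcp_rot: [-3.141, 0.0, 0.015]
ft_force: [0.4, 0.2, -1.3]
opening: 0.01
grip_force: 0.4
```

>>> {"fn": "drive_tool", "kwargs": {"targets": [{"jaw":0,"travel":[-0.019,0,0.004],"twist":0},{"jaw":0,"travel":[-0.036,0,0.005],"twist":0},{"jaw":0,"travel":[-0.053,0,0.008],"twist":0},{"jaw":0,"travel":[-0.07,0,0.012],"twist":0},{"jaw":0,"travel":[-0.086,0,0.018],"twist":0},{"jaw":0,"travel":[-0.102,0,0.026],"twist":0},{"jaw":0,"travel":[-0.117,0,0.035],"twist":0},{"jaw":0,"travel":[-0.131,0,0.046],"twist":0}]}}

```text
t: 14.33
eef_pos: [548.5, -152.2, 192.9]
tcp_rot: [3.141, -0.002, 0.015]
ft_force: [-0.4, -1.3, 0.4]
opening: 0.007
grip_force: 0.3
```

Run:
```python
from h import *
c=snap('side','s7.png');a=load('s6.png')
th=lambda t:[652-172*np.cos(t)+28*np.sin(t),0,60+172*np.sin(t)+28*np.cos(t)]
def edge(t,y):return [652-202*np.cos(t)+5*np.sin(t),y,60+202*np.sin(t)+5*np.cos(t)]
for t in (1.85,.9,.8,.7,.6): print(t,np.round(proj(c,edge(t,-75))),np.round(proj(c,edge(t,-230))))
print([ (x['frame'][160:175,262:275].mean()) for x in (a,c)])
d=np.abs(a['frame'].astype(int)-c['frame']).sum(2)>90
print([ (v,np.flatnonzero(d[v,220:420])[[0,-1]]+220) for v in range(130,260,8) if d[v,220:420].any()])
```

```text
1.85 [262. 170.] [272. 145.]
0.9 [341. 185.] [343. 159.]
0.8 [348. 190.] [348. 164.]
0.7 [354. 196.] [354. 169.]
0.6 [359. 202.] [358. 175.]
[np.float64(143.6974358974359), np.float64(157.22905982905982)]
[(130, array([322, 383])), (138, array([322, 382])), (146, array([271, 350])), (154, array([266, 350])), (162, array([263, 349])), (170, array([267, 355])), (178, array([270, 357])), (186, array([273, 357])), (194, array([277, 358])), (202, array([271, 356])), (210, array([274, 344])), (218, array([278, 319])), (226, array([281, 315])), (234, array([284, 338])), (242, array([288, 366]))]
```

>>> {"fn": "drive_tool", "kwargs": {"targets": [{"jaw":0,"travel":[-0.0127,0,0.0127],"twist":0},{"jaw":0,"travel":[-0.024,0,0.026],"twist":0},{"jaw":0,"travel":[-0.034,0,0.04],"twist":0},{"jaw":0,"travel":[-0.0425,0,0.0555],"twist":0},{"jaw":0,"travel":[-0.0495,0,0.071],"twist":0},{"jaw":0,"travel":[-0.053,0,0.081],"twist":0},{"jaw":0,"travel":[-0.06,0.002,0.07],"twist":0},{"jaw":0,"travel":[-0.0675,0.002,0.075],"twist":0}]}}

```text
t: 15.05
eef_pos: [482.4, -155.9, 119.5]
tcp_rot: [3.14, -0.003, 0.015]
ft_force: [0.9, -0.3, 1.0]
opening: 0.002
grip_force: 0.0
```

>>> {"fn": "drive_tool", "kwargs": {"targets": [{"jaw":0,"travel":[0,0,0.004],"twist":0},{"jaw":0,"travel":[0,0,0.01],"twist":0},{"jaw":0,"travel":[0,0,0.0145],"twist":0},{"jaw":0,"travel":[0,0,0.0175],"twist":0},{"jaw":0,"travel":[0,0,0.02],"twist":0},{"jaw":0,"travel":[0,0,0.0225],"twist":0}]}}

```text
t: 15.55
eef_pos: [481.1, -155.0, 94.4]
tcp_rot: [-3.141, 0.001, 0.015]
ft_force: [-3.7, -0.6, 4.7]
opening: 0.006
grip_force: 2.4
```

Pressing down slowly to the stop (z about 82).

>>> {"fn": "drive_tool", "kwargs": {"targets": [{"jaw":0,"travel":[0,0,0.0025],"twist":0},{"jaw":0,"travel":[0,0,0.005],"twist":0},{"jaw":0,"travel":[0,0,0.0075],"twist":0},{"jaw":0,"travel":[0,0,0.01],"twist":0}]}}

```text
t: 15.88
eef_pos: [481.1, -155.0, 84.5]
tcp_rot: [-3.142, 0.0, 0.015]
ft_force: [-5.0, 0.2, 5.5]
opening: 0.005
grip_force: 3.0
```

>>> {"fn": "drive_tool", "kwargs": {"targets": [{"jaw":0,"travel":[0,0,0.0015],"twist":0}]}}

```text
t: 15.97
eef_pos: [481.0, -155.0, 82.9]
tcp_rot: [-3.141, 0.001, 0.015]
ft_force: [-4.5, -0.9, 5.5]
opening: 0.002
grip_force: 2.8
```

>>> {"fn": "drive_tool", "kwargs": {"targets": [{"jaw":0,"travel":[0,0,0.001],"twist":0}]}}

```text
t: 16.05
eef_pos: [481.0, -155.1, 82.2]
tcp_rot: [-3.142, 0.001, 0.015]
ft_force: [-9.3, -0.6, 20.5]
opening: 0.008
grip_force: 10.3
```

>>> {"fn": "drive_tool", "kwargs": {"targets": [{"jaw":0,"travel":[0,0,-0.004],"twist":0},{"jaw":0,"travel":[0,0,-0.012],"twist":0},{"jaw":0,"travel":[0,0,-0.04],"twist":0},{"jaw":0,"travel":[-0.02,0,-0.08],"twist":0},{"jaw":0,"travel":[-0.04,0,-0.12],"twist":0},{"jaw":0,"travel":[-0.04,0,-0.14],"twist":0},{"jaw":0,"travel":[-0.04,0,-0.14],"twist":0}]}}

```text
t: 16.63
eef_pos: [442.3, -156.4, 227.3]
tcp_rot: [3.138, -0.008, 0.014]
ft_force: [0.4, -0.3, 1.6]
opening: 0.006
grip_force: 0.0
```

Run:
```python
from h import *
b=snap('side','s8.png');w=snap('wrist','w8.png');print(state()['eef_pos'],state()['t'])
a=load('s1.png');o=load('s2.png')
s=np.s_[205:262,285:378]
for n,x in(('latched ref',a),('ajar ref',o)): print(n,np.abs(x['frame'][s].astype(int)-b['frame'][s]).mean())
f=[cv2.resize(x['frame'][195:275,280:385,::-1],None,fx=3.6,fy=3.6) for x in (a,b)]
cv2.imwrite('pics/c8.png',np.vstack([np.hstack(f),cv2.resize(w['frame'][0:340,:,::-1],(f[0].shape[1]*2,300))]))
```

```text
[ 441.71778848 -155.83020244  223.18660019] 16.7333
latched ref 5.342136703766585
ajar ref 18.33647739420235
```

View pics/c8.png

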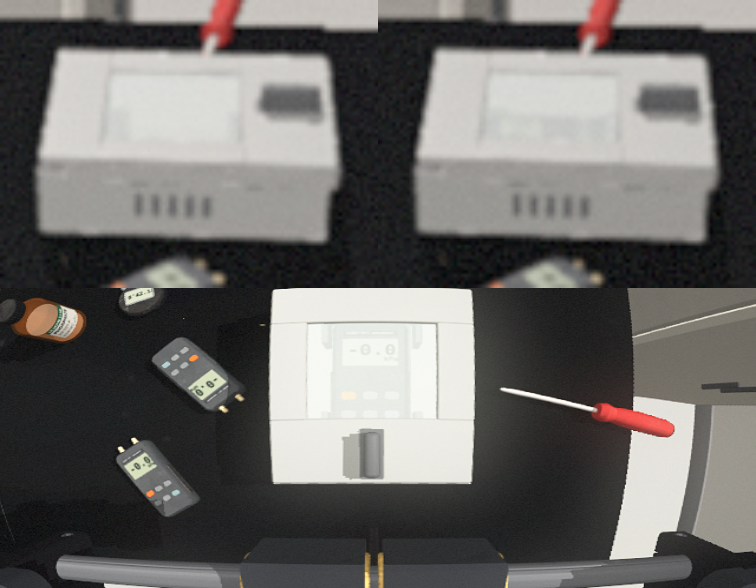

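The lid sits as it did when latched at the start, with the manometer visible through the window and the other objects not moved. I'm handing in.

```bash
python3 -c "
from cell import job_done; print(job_done())"
```

```text
the job is handed in; nothing more can be done
None
```

The manometer is in the dock face up with its ports towards the hinge, the lid is latched shut, and the job is handed in at about 17 s; pushing the lid open ran it onto its end stop at about 64 N for a moment, with the closed fingertips meant to be the only contact, and both latch presses ended at 20 to 24 N rather than 12 N.

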